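Lid the fired pots

TASK

Four white pots and their four lids have come out of the kiln and stand mixed up on the table. Put each lid on the pot whose shape and size it matches, turned so that it drops fully home into the mouth; set the lids down rather than dropping them. Leave the pots standing where they are, and do not push away or knock over the vase or the glaze jar.

Things in the scene. Friction and masses are not known exactly. Their poses are not given: they have to be found in the camera images.
- pot_large: Large round pot. White glazed stoneware, open top, brown inner floor, loose, upright, 52 mm high, walls 9, floor 8 to 9; outer diameter 112, mouth diameter 94, about 0.75 kg. Origin: centre of underside, z up. Lid fully home: its origin is 42 above this one.
- pot_small: Small round pot. White glazed stoneware, open top, brown inner floor, loose, upright, 52 mm high, walls 9, floor 8 to 9; outer diameter 76, mouth diameter 58, about 0.45 kg. Origin: centre of underside, z up. Lid fully home: its origin is 42 above this one.
- pot_square: Square pot. White glazed stoneware, open top, brown inner floor, loose, upright, 52 mm high, walls 9, floor 8 to 9; outside 88 by 88, mouth 70 by 70, about 0.7 kg. Origin: centre of underside, z up. x and y are parallel to its sides. Lid fully home: its origin is 42 above this one.
- pot_long: Long rectangular pot. White glazed stoneware, open top, brown inner floor, loose, upright, 52 mm high, walls 9, floor 8 to 9; outside 136 (along its x) by 76 (along its y), mouth 118 by 58, about 0.8 kg. Origin: centre of underside, z up. Lid fully home: its origin is 42 above this one.
- lid_large: Lid of the large round pot. White glazed stoneware, loose, right way up, 48 mm high: from below a block 10 high (enters the pot's mouth with 6 play per side), a flat plate 8 thick, a central upright knob 30 tall; plate diameter 112, block diameter 82, knob a plain cylinder of diameter 24, about 0.2 kg. Origin: centre of underside, z up.
- lid_small: Lid of the small round pot. White glazed stoneware, loose, right way up, 48 mm high: from below a block 10 high (enters the pot's mouth with 6 play per side), a flat plate 8 thick, a central upright knob 30 tall; plate diameter 76, block diameter 46, knob a plain cylinder of diameter 24, about 0.09 kg. Origin: centre of underside, z up.
- lid_square: Lid of the square pot. White glazed stoneware, loose, right way up, 48 mm high: from below a block 10 high (enters the pot's mouth with 6 play per side), a flat plate 8 thick, a central upright knob 30 tall; plate 88 by 88, block 58 by 58, knob 24 by 24 with its sides parallel to the plate's, about 0.16 kg. Origin: centre of underside, z up. x and y are parallel to its sides; it fits in any of four quarter turns.
- lid_long: Lid of the long rectangular pot. White glazed stoneware, loose, right way up, 48 mm high: from below a block 10 high (enters the pot's mouth with 6 play per side), a flat plate 8 thick, a central upright knob 30 tall; plate 136 (along its x) by 76 (along its y), block 106 by 46, knob a bar 44 (along x) by 22 (along y), about 0.2 kg. Origin: centre of underside, z up. It fits either way round (half turn).
- vase: Bystander: small blue ceramic bud vase, 86 high, 56 across at its widest, standing among the pots; sizes in mm. Origin: centre of underside, z up.
- glaze_jar: Bystander: small closed jar of amber glass with a white cap, 78 high, 54 across, standing among the pots; sizes in mm. Origin: centre of underside, z up.
Things that resemble listed ones, but are neither listed nor needed, are in the scene too. What is shaped like the pot_long but blue or green is not meant.

How it is judged:
At the end, for the whole second after the job is handed in: Each of the four lids sits on its own pot, released and at rest: its centre within 12 mm of the pot's axis, fully home (underside 38 to 46 mm above the pot's underside, 42 when seated), level within 0.06 rad, and the pots upright within 0.06 rad and at rest (horizontal distance between lid_large and pot_large below 0.012 m and z of lid_large in the frame of pot_large between 0.038 and 0.046 m and angle between each of lid_large, pot_large, lid_small, pot_small, lid_square, pot_square, lid_long, pot_long's own z axis and vertical below 0.06 rad and linear speed of each of lid_large, pot_large, lid_small, pot_small, lid_square, pot_square, lid_long, pot_long below 0.01 m/s and horizontal distance between lid_small and pot_small below 0.012 m and z of lid_small in the frame of pot_small between 0.038 and 0.046 m and horizontal distance between lid_square and pot_square below 0.012 m and z of lid_square in the frame of pot_square between 0.038 and 0.046 m and horizontal distance between lid_long and pot_long below 0.012 m and z of lid_long in the frame of pot_long between 0.038 and 0.046 m); the robot touches nothing.
It fails at once if a lid is dropped or thrown: it moves freely, untouched by the fingers, faster than 0.7 m/s (a fall of about 25 mm) ((linear speed of lid_large above 0.7 m/s and contact force between the fingers and lid_large below 0.01 N) or (linear speed of lid_small above 0.7 m/s and contact force between the fingers and lid_small below 0.01 N) or (linear speed of lid_square above 0.7 m/s and contact force between the fingers and lid_square below 0.01 N) or (linear speed of lid_long above 0.7 m/s and contact force between the fingers and lid_long below 0.01 N)).
It fails at once if a pot is pushed more than 50 mm from where it stood or tipped more than 0.4 rad (distance of any of pot_large, pot_small, pot_square, pot_long from where it was at the start of the episode above 0.05 m or angle between any of pot_large, pot_small, pot_square, pot_long's own z axis and vertical above 0.4 rad).
It fails at once if the vase or the glaze jar is knocked over (tilted more than 0.5 rad) or pushed more than 50 mm (distance of any of vase, glaze_jar from where it was at the start of the episode above 0.05 m or angle between any of vase, glaze_jar's own z axis and vertical above 0.5 rad).
It also fails if it takes over 118 s, if anything falls off the work surface, if the arm or the gripper's body presses on something with over 40 N, if the wrist force passes 120 N, or if a joint passes its speed limit or range.

ROBOT

A 6-joint arm with a two-finger parallel gripper is mounted at the origin on the work surface. World frame = base frame: x ahead of the robot, y to its left, z up, the work surface at z = 0. Lengths are in m, angles in rad, forces in N, time in s.
With the tool pointing down it reaches from about 0.25 to 0.85 m from the base axis. Payload 12.5 kg.
Tool frame: the origin (TCP) lies at the very end of the fingers, on their centre line; the grasp point (between the pads) lies 19 mm behind it (ctrl.pinch_z is the distance from the TCP to the grasp point, in m); z points along the fingers, y is the line along which they close (so a half turn about z gives the same grasp; the last joint's range is limited). The gripper opens to 93 mm and grips with 3 to 60 N. Pads are 15 mm wide; open, the fingers measure 128 mm over their backs; the gripper's body (75 mm by 188 mm) begins 65 mm behind the grasp point.
Start: joints at [-1.273, 0.351, 1.652, -0, 1.139, -0.085], TCP at [0.205, -0.51, 0.219] pointing down, gripper open.
Joint ranges: [-2.75, 2.75], [-0.79, 2.1], [0.01, 2.65], [-1.57, 4.71], [0.07, 3.14], [-2.87, 2.87]. Speed limits (rad/s): [2.22, 2.22, 2.79, 3.14, 3.14, 3.14].

INTERFACE

Orientations are given as a rotation vector (axis times angle).
In Python, from plant import ctrl, optics, ticket gives the robot as it stands.
- The arm moves only by the tool play_rows, never from a script. Its argument "deltas" is a list of rows, each a list of 3 entries, a list of its own where there are three numbers: the shift along the tool's x, y, z in units of 0.15 m (1.0 is 0.15 m), then the turn about the tool's z in units of 360 degrees (1.0 is 360 degrees), then the opening, from 0 (shut) to 1 (fully open). In form: [[[dx, dy, dz], spin, hand], ...]. A call has 1 to 5 rows; each row is the pose to reach, as a shift and turn from the pose commanded when the call began, along the tool's axes at that moment, turning the shorter way round; what a row does not reach only later rows make up. A row lasts 1/8 s, in which the tool goes at most 62.5 mm and 10.7 degrees, less where a joint would pass 70% of its speed; a pose out of reach is approached as far as the arm can. A call with a number of a shift or a turn outside -1 to 1 is refused whole. A call with a gripper value outside its range is refused whole. The fingers move at their own pace and stop on an object; "newtons" is the grip in N (left out, the last holds). Time passes only in rows, so rows that repeat a pose let the fingers close. It gives the time, the measured TCP pose, the force, the opening and the grip force at its end, in the units of the state.
- ctrl.get_state(): the state, without advancing time (a new reading comes with each control period).
- optics.snapshot(name): name is "side" or "top" or "wrist"; returns a dict with "image" (480x640x3 uint8, red, green, blue), "camera_matrix" (3x3 intrinsics, pixels), "eye" and "rotation" of the camera in the world; the wrist camera has in their place "T_tool_cam" (4x4, takes a point from camera to tool coordinates, whose origin is the TCP and whose axes are the flange's). Camera axes: x right, y down, z forward; pixel columns grow to the right and rows downward; lengths in m; the calibration is good to about 2 mm. The wrist camera is an equidistant fisheye: a pixel r from the principal point sees the ray r / f radians off the axis. A picture is of the moment at which its call begins: read the wrist's pose just before it. There is no depth.
- ticket.sign_off(): hands the job in; it is judged then, once.
The state is a dict: "clock": time; "joint_positions": joint angles; "qd": joint speeds; "tau": joint torques, N m; "ee_pos": TCP position; "tcp_rot": TCP orientation; "contact_force": force on the tool from outside, world axes, zero at the start; "moment": the same for the moment, N m; "grip_width": finger opening in m; "grip_force": force on a finger pad.
Only numpy, scipy, OpenCV 4.12 (cv2) and the standard library are available. Lean on these libraries where they do the work, as an engineer would, in place of code of your own. Each camera call takes 0.05 s, during which the arm holds its last target. There are 200 camera calls.

## Working session

There is one attempt and no reset: what is moved stays moved. The work goes in short steps, Python scripts to look and compute and a tool call to move; the robot and the scene stay as the last step left them, time stands still between calls to the robot, and variables do not carry over. Pictures are saved under pics/ and viewed, at most 14 in all, crops included, and the job is handed in when it is done.

Besides the shell and the picture viewer there is one more tool, called after "Request:" by a JSON object that holds its "fn" and its "kwargs", one argument or row to a line. play_rows: Moves the arm, as the interface text tells. Its arguments: {"type":"object","properties":{"deltas":{"type":"array"},"newtons":{"type":"number"}},"required":["deltas"]}

```bash
mkdir -p pics; ls
python3 - <<'E'
from plant import ctrl, optics, ticket
import cv2,numpy as np
s=ctrl.get_state();print(s['ee_pos'],s['tcp_rot'],s['clock'],s['grip_width'])
for n in('top','side'):
    d=optics.snapshot(n);cv2.imwrite(f'pics/{n}0.png',d['image'][:,:,::-1]);print(n,d['camera_matrix'],d['eye'],d['rotation'])
E
```

```text
pics
[ 0.20535831 -0.50986638  0.21810811] [-3.08313842e+00 -5.97344521e-01  1.64439173e-04] 0.0 0.09303392519344285
top [[500.15026272   0.         318.4067731 ]
 [  0.         500.15026272 241.41924829]
 [  0.           0.           1.        ]] [0.32384076 0.01010059 1.33306613] [-2.16764273  2.19885096 -0.06194908]
side [[580.302981     0.         329.57788439]
 [  0.         580.302981   244.52445776]
 [  0.           0.           1.        ]] [0.06973734 1.22369088 0.96056356] [-0.36372996  2.6736009  -1.34969775]
```

View pics/top0.png

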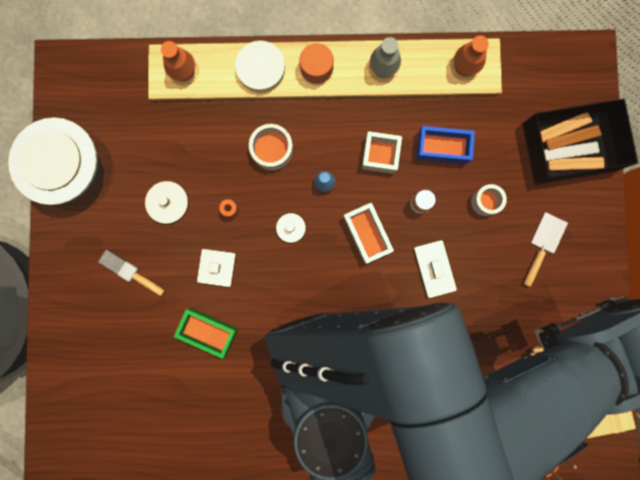

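View pics/side0.png

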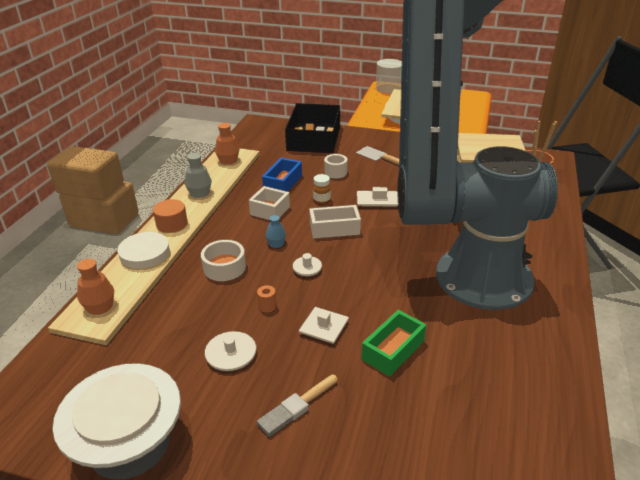

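Candidates (top image). Lids: large (166,202), square (216,268), small (290,228), long (435,268). Pots: large (270,147), square (382,152), small (489,200), long (368,233). Look-alikes: blue rectangle (447,145), green rectangle (205,333), white disc on the shelf (260,66), white wheel disc (52,160), brown ring (228,208). I chose the white pots and knobbed lids. Next I measure them and check one close crop.

```bash
cat > h.py <<'E'
import cv2,numpy as np
from scipy.spatial.transform import Rotation as R
from plant import ctrl,optics,ticket
def ray(d,px,z):
    v=R.from_rotvec(d['rotation']).as_matrix()@np.linalg.inv(d['camera_matrix'])@[px[0],px[1],1]
    e=np.array(d['eye']);return (e+v*(z-e[2])/v[2])[:2]
SEEDS=dict(lid_large=(166,202),lid_square=(216,268),lid_small=(290,228),lid_long=(435,268),pot_large=(270,147),pot_square=(382,152),pot_small=(489,200),pot_long=(368,233))
def white(im):
    h=cv2.cvtColor(im,cv2.COLOR_RGB2HSV);return ((h[...,1]<75)&(h[...,2]>95)).astype(np.uint8)
E
python3 - <<'E'
from h import *
d=optics.snapshot('top');im=d['image'];m=white(im)
cs,_=cv2.findContours(m,cv2.RETR_EXTERNAL,2)
for n,s in SEEDS.items():
    best=[c for c in cs if cv2.contourArea(c)>60 and np.hypot(*(np.array(cv2.boundingRect(c)[:2])+np.array(cv2.boundingRect(c)[2:])/2-s))<15]
    if not best: print(n,'none');continue
    hull=cv2.convexHull(np.vstack(best))[:,0].astype(float)
    z=.014 if n[0]=='l' else .030
    P=np.array([ray(d,p,z) for p in hull]).astype(np.float32)
    r=cv2.minAreaRect(P*1000);b=cv2.boxPoints(r);e=b[1]-b[0];f=b[2]-b[1]
    if np.hypot(*f)>np.hypot(*e): e=f
    print(n,np.round(r[0]),np.round(r[1]),'longaxis deg',round(np.degrees(np.arctan2(e[1],e[0]))%180,1))
for n,p,z in(('vase',(324,181),.06),('jar',(423,202),.06),('blue',(447,145),.04),('ring',(228,208),.03)): print(n,ray(d,p,z)*1000)
cr=cv2.resize(im[100:320,130:530],(800,440),interpolation=cv2.INTER_CUBIC);cv2.imwrite('pics/crop1.png',cr[:,:,::-1])
E
```

```text
lid_large [523. 427.] [113. 112.] longaxis deg 0.2
lid_square [346. 294.] [91. 91.] longaxis deg 171.3
lid_small [449.  96.] [75. 77.] longaxis deg 134.3
lid_long [ 335. -283.] [139.  80.] longaxis deg 14.4
pot_large [667. 146.] [116. 113.] longaxis deg 44.0
pot_square [ 647. -149.] [95. 98.] longaxis deg 170.8
pot_small [ 513. -428.] [79. 86.] longaxis deg 133.3
pot_long [ 431. -108.] [143.  83.] longaxis deg 23.7
vase [563.62350076   4.84844766]
jar [ 505.33024346 -247.65846333]
blue [ 657.49638411 -318.5717397 ]
ring [501.60352735 257.96501017]
```

View pics/crop1.png

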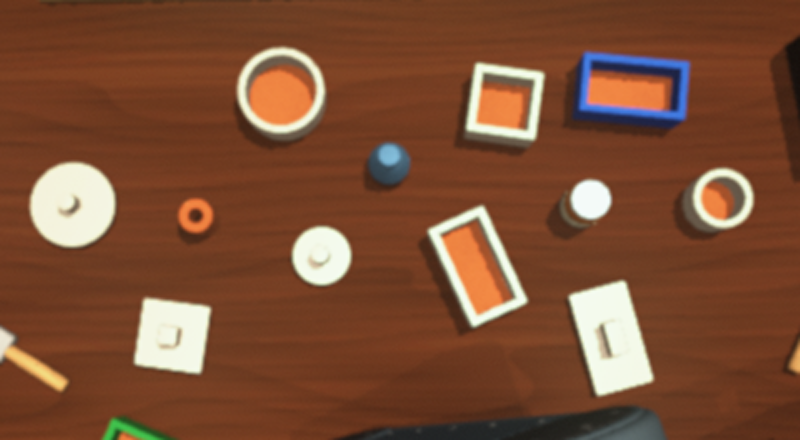

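The crop confirms the choice: knobbed white lids at crop (72,204), (172,336), (321,256) and (612,338); white pots at (281,93), (505,104), (718,200) and (477,265). The blue pot at (632,90) is the decoy. I start with the long lid.

```bash
cat > plan.py <<'E'
import sys
from h import *
# args: x y z(mm) toolx-angle deg
x,y,z,a=map(float,sys.argv[1:5])
s=ctrl.get_state();Rm=R.from_rotvec(s['tcp_rot']).as_matrix()
cur=np.degrees(np.arctan2(Rm[1,0],Rm[0,0]))
d=Rm.T@(np.array([x,y,z])/1000-s['ee_pos'])/.15
sp=-((a-cur+180)%360-180)/360
print('shift',np.round(d,3),'spin',round(sp,4),'| pos',np.round(s['ee_pos']*1000,1),'ang',round(cur,1),'tilt',np.round(Rm[2],3),'j',np.round(s['joint_positions'],2),'t',round(s['clock'],2),'grip',s['grip_width'],s['grip_force'],'F',np.round(s['contact_force'],1))
E
python3 plan.py 335 -283 150 14.4
```

```text
shift [ 1.367 -1.08   0.456] spin 0.0209 | pos [ 205.4 -509.9  218.2] ang 21.9 tilt [ 0.    -0.001 -1.   ] j [-1.27  0.35  1.65 -0.    1.14 -0.08] t 0.15 grip 0.09271897621037099 0.0 F [-0.2 -0.   0.1]
```

Request:
{"fn": "play_rows", "kwargs": {
  "deltas": [
    [[0.3, -0.25, 0.0], 0, 1],
    [[0.6, -0.5, 0.1], 0, 1],
    [[0.9, -0.72, 0.2], 0.0209, 1],
    [[1.0, -0.9, 0.3], 0.0209, 1],
    [[1.0, -1.0, 0.3], 0.0209, 1]
  ],
  "newtons": 30
}}

```text
clock: 0.78
ee_pos: [0.2883, -0.3133, 0.173]
tcp_rot: [-3.115, -0.397, 0.002]
contact_force: [0.0, -0.5, 0.3]
grip_width: 0.093
grip_force: 0.0
```

```bash
python3 plan.py 335 -283 150 14.4
```

```text
shift [ 0.352 -0.117  0.153] spin 0.0003 | pos [ 288.3 -313.3  173. ] ang 14.5 tilt [-0.001 -0.002 -1.   ] j [-0.94  0.19  2.    0.    0.95  0.38] t 0.78 grip 0.09297612438210881 0.0 F [ 0.  -0.5  0.3]
```

Request:
{"fn": "play_rows", "kwargs": {
  "deltas": [
    [[0.2, -0.06, 0.08], 0, 1],
    [[0.352, -0.117, 0.153], 0, 1],
    [[0.352, -0.117, 0.153], 0, 1],
    [[0.352, -0.117, 0.153], 0, 1]
  ]
}}

```text
clock: 1.27
ee_pos: [0.3349, -0.2857, 0.1513]
tcp_rot: [3.116, 0.393, 0.0]
contact_force: [0.0, -0.7, 0.3]
grip_width: 0.093
grip_force: 0.0
```

```bash
python3 plan.py 335 -283 150 14.4
python3 - <<'E'
from h import *
d=optics.snapshot('wrist');cv2.imwrite('pics/w1.png',d['image'][:,:,::-1]);print(d['camera_matrix'],d['T_tool_cam'])
E
```

```text
shift [ 0.005 -0.018  0.008] spin -0.0 | pos [ 334.9 -285.7  151.3] ang 14.4 tilt [ 0.     0.001 -1.   ] j [-0.81  0.25  1.99 -0.    0.9   0.51] t 1.27 grip 0.09297592809591769 0.0 F [ 0.  -0.7  0.3]
[[371.64829954   0.         317.31149857]
 [  0.         371.64829954 230.24494402]
 [  0.           0.           1.        ]] [[ 8.29125694e-04 -9.66788287e-01 -2.55577230e-01  7.11179131e-02]
 [ 9.99999596e-01  7.12834658e-04  5.47643312e-04  3.28103970e-04]
 [-3.47270832e-04 -2.55577581e-01  9.66788487e-01 -1.66741513e-01]
 [ 0.00000000e+00  0.00000000e+00  0.00000000e+00  1.00000000e+00]]
```

View pics/w1.png

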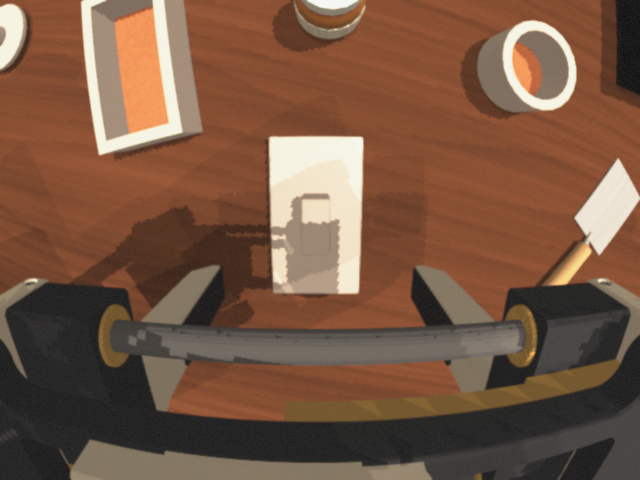

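The wrist view shows the long lid aligned, with corners at about (270,137), (362,137), (358,294) and (274,293), and the knob between the fingers.

```bash
cat >> h.py <<'E'
def wray(d,s,px,z):
    K=d['camera_matrix'];u=np.array([px[0]-K[0,2],px[1]-K[1,2]]);r=np.hypot(*u);t=r/K[0,0]
    v=np.array([*(u/r*np.sin(t)),np.cos(t)]);T=np.array(d['T_tool_cam']);Rm=R.from_rotvec(s['tcp_rot']).as_matrix()
    v=Rm@T[:3,:3]@v;e=Rm@T[:3,3]+s['ee_pos'];return (e+v*(z-e[2])/v[2])[:2]
E
python3 - <<'E'
from h import *
s=ctrl.get_state();d=optics.snapshot('wrist')
P=np.array([wray(d,s,p,.018)*1000 for p in((270,137),(362,137),(358,294),(274,293))]);print(P,P.mean(0))
e=P[0]+P[1]-P[2]-P[3];print(np.degrees(np.arctan2(e[1],e[0])),np.hypot(*e)/2)
E
python3 plan.py 336 -283 22 14.4
```

```text
[[ 392.68640526 -232.30766536]
 [ 411.02791408 -303.85384147]
 [ 279.42578767 -337.92522768]
 [ 261.83176826 -265.50030237]] [ 336.24296882 -284.89675922]
14.374720191773656 135.46955514401992
shift [ 0.012 -0.016  0.862] spin -0.0001 | pos [ 334.9 -285.7  151.2] ang 14.4 tilt [ 0.     0.001 -1.   ] j [-0.81  0.25  1.99 -0.    0.9   0.51] t 1.38 grip 0.09330273428096336 0.0 F [-0.3  0.   0.5]
```

Request:
{"fn": "play_rows", "kwargs": {
  "deltas": [
    [[0.01, 0, 0.3], 0, 1],
    [[0.01, 0, 0.6], 0, 1],
    [[0.01, 0, 0.8], 0, 1],
    [[0.01, 0, 0.855], 0, 1],
    [[0.01, 0, 0.855], 0, 1]
  ]
}}

```text
clock: 2.0
ee_pos: [0.3368, -0.285, 0.0229]
tcp_rot: [3.117, 0.393, 0.0]
contact_force: [-0.2, -0.5, 0.5]
grip_width: 0.093
grip_force: 0.0
```

Request:
{"fn": "play_rows", "kwargs": {
  "deltas": [
    [[0, 0, 0], 0, 0],
    [[0, 0, 0], 0, 0],
    [[0, 0, 0], 0, 0],
    [[0, 0, 0], 0, 0],
    [[0, 0, 0], 0, 0]
  ],
  "newtons": 30
}}

```text
clock: 2.62
ee_pos: [0.3368, -0.2845, 0.0225]
tcp_rot: [3.117, 0.394, 0.0]
contact_force: [-0.4, 0.4, 0.7]
grip_width: 0.0479
grip_force: 0.0
```

```bash
python3 plan.py 335 -283 150 14.4
```

```text
shift [-0.009 -0.013 -0.85 ] spin 0.0 | pos [ 336.8 -284.5   22.5] ang 14.4 tilt [ 0.  0. -1.] j [-0.81  0.49  2.06  0.    0.58  0.51] t 2.62 grip 0.04787039249136167 0.0 F [-0.4  0.4  0.7]
```

Request:
{"fn": "play_rows", "kwargs": {
  "deltas": [
    [[0, 0, 0], 0, 0],
    [[0, 0, 0], 0, 0],
    [[0, 0, 0], 0, 0],
    [[0, 0, 0], 0, 0],
    [[0, 0, 0], 0, 0]
  ]
}}

```text
clock: 3.25
ee_pos: [0.3367, -0.2844, 0.0224]
tcp_rot: [-3.117, -0.394, 0.0]
contact_force: [0.1, 0.4, 0.5]
grip_width: 0.0219
grip_force: 30.0
```

Request:
{"fn": "play_rows", "kwargs": {
  "deltas": [
    [[0, 0, -0.1], 0, 0],
    [[0, 0, -0.3], 0, 0],
    [[0, 0, -0.5], 0, 0],
    [[0, 0, -0.75], 0, 0],
    [[0, 0, -0.8], 0, 0]
  ]
}}

```text
clock: 3.88
ee_pos: [0.3375, -0.2852, 0.1449]
tcp_rot: [3.113, 0.394, 0.004]
contact_force: [-1.4, 0.0, -3.2]
grip_width: 0.022
grip_force: 30.0
```

```bash
python3 plan.py 431 -108 140 23.7;python3 - <<'E'
from h import *
d=optics.snapshot('top');im=cv2.resize(d['image'][110:270,240:520],(840,480),interpolation=cv2.INTER_CUBIC)
# mouth: bright rim's inner contour and outer contour, per pot
h=cv2.cvtColor(d['image'],cv2.COLOR_RGB2HSV)
for n in('pot_large','pot_square','pot_small','pot_long'):
    u,v=SEEDS[n];w=h[v-40:v+40,u-40:u+40]
    w=cv2.resize(w,None,fx=4,fy=4,interpolation=cv2.INTER_LINEAR)
    m=((w[...,1]<75)&(w[...,2]>175)).astype(np.uint8)
    cs,hi=cv2.findContours(m,cv2.RETR_CCOMP,2)
    for i,c in enumerate(cs):
        A=cv2.contourArea(c)
        if A<3000: continue
        P=np.array([ray(d,((p[0]+.5)/4-.5+u-40,(p[1]+.5)/4-.5+v-40),.052)*1000 for p in c[:,0]],np.float32)
        r=cv2.minAreaRect(P);print(n,'inner' if hi[0][i][3]>=0 else 'outer',np.round(r[0],1),np.round(r[1],1),round(r[2],1))
E
```

```text
shift [ 0.898 -0.989  0.031] spin -0.0258 | pos [ 337.5 -285.2  144.9] ang 14.4 tilt [ 0.002  0.004 -1.   ] j [-0.81  0.26  2.   -0.    0.88  0.51] t 3.88 grip 0.022001314306742077 29.999339282512665 F [-1.4  0.  -3.2]
pot_large outer [662.7 143.9] [112.4 112.1] 26.0
pot_large inner [662.3 144.1] [93.4 92.7] 23.8
pot_square outer [ 643.3 -147.4] [91.4 91.6] 80.8
pot_square inner [ 642.9 -146.7] [69.2 69.2] 80.6
pot_small outer [ 512.6 -424.2] [76.5 76.5] 89.1
pot_small inner [ 512.2 -423.9] [56.  57.5] 29.4
pot_long outer [ 430.  -107.3] [139.6  80. ] 23.6
pot_long inner [ 429.3 -107. ] [116.5  57.3] 23.6
```

Request:
{"fn": "play_rows", "kwargs": {
  "deltas": [
    [[0.15, -0.15, 0], -0.006, 0],
    [[0.4, -0.4, 0], -0.012, 0],
    [[0.65, -0.7, 0], -0.02, 0],
    [[0.82, -0.9, 0], -0.0256, 0],
    [[0.89, -0.98, 0], -0.0256, 0]
  ]
}}

```text
clock: 4.55
ee_pos: [0.4294, -0.1072, 0.1415]
tcp_rot: [-3.073, -0.646, 0.002]
contact_force: [-0.6, 0.1, -2.3]
grip_width: 0.0217
grip_force: 30.0
```

Request:
{"fn": "play_rows", "kwargs": {
  "deltas": [
    [[0, 0, 0], 0, 0],
    [[0, 0, 0], 0, 0]
  ]
}}

```text
clock: 4.8
ee_pos: [0.429, -0.1097, 0.1421]
tcp_rot: [-3.075, -0.641, 0.001]
contact_force: [-0.5, 0.1, -2.7]
grip_width: 0.0218
grip_force: 30.0
```

```bash
python3 plan.py 429.5 -107 65 23.6; python3 -c "
from h import *
cv2.imwrite('pics/w2.png',optics.snapshot('wrist')['image'][:,:,::-1])"
```

```text
shift [ 0.011 -0.015  0.514] spin -0.0001 | pos [ 429.  -109.7  142.1] ang 23.6 tilt [-0.001 -0.    -1.   ] j [-0.36  0.27  1.99 -0.    0.88  0.8 ] t 4.8 grip 0.021814045703908692 29.999406337738037 F [-0.5  0.1 -2.7]
```

View pics/w2.png

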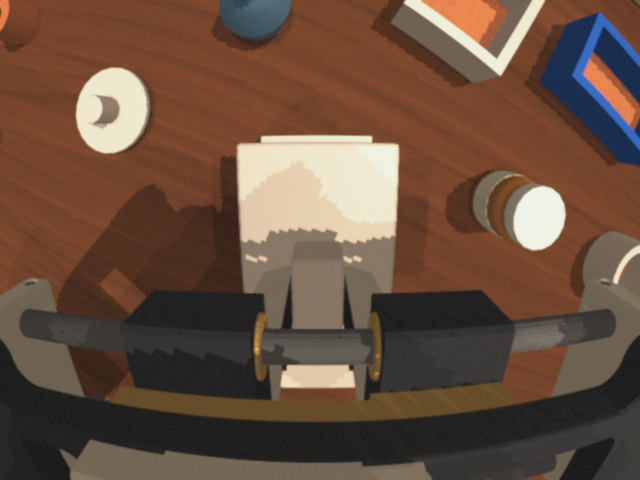

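The lid is held level and square over the pot, whose rim shows evenly at (262-372,137).

Request:
{"fn": "play_rows", "kwargs": {
  "deltas": [
    [[0.005, -0.008, 0.15], 0, 0],
    [[0.005, -0.008, 0.3], 0, 0],
    [[0.005, -0.008, 0.4], 0, 0],
    [[0.005, -0.008, 0.47], 0, 0],
    [[0.005, -0.008, 0.515], 0, 0]
  ]
}}

```text
clock: 5.48
ee_pos: [0.4296, -0.108, 0.0648]
tcp_rot: [-3.075, -0.642, 0.0]
contact_force: [0.1, -0.0, -1.7]
grip_width: 0.0218
grip_force: 30.0
```

Request:
{"fn": "play_rows", "kwargs": {
  "deltas": [
    [[0, 0, 0], 0, 0],
    [[0, 0, 0], 0, 0]
  ]
}}

```text
clock: 5.72
ee_pos: [0.4299, -0.1076, 0.0655]
tcp_rot: [3.075, 0.643, 0.001]
contact_force: [-0.4, -0.2, -2.8]
grip_width: 0.0219
grip_force: 30.0
```

```bash
python3 plan.py 429.5 -107 64.5 23.6
```

```text
shift [-0.001 -0.005  0.007] spin 0.0001 | pos [ 429.9 -107.6   65.5] ang 23.6 tilt [ 0.  0. -1.] j [-0.35  0.41  2.04  0.    0.69  0.81] t 5.72 grip 0.021889987700623566 29.999367892742157 F [-0.4 -0.2 -2.8]
```

Request:
{"fn": "play_rows", "kwargs": {
  "deltas": [
    [[0, 0, 0.006], 0, 0],
    [[0, 0, 0.006], 0, 0.6],
    [[0, 0, 0.006], 0, 0.6],
    [[0, 0, 0.006], 0, 0.6],
    [[0, 0, 0.006], 0, 0.6]
  ]
}}

```text
clock: 6.35
ee_pos: [0.4298, -0.1075, 0.0643]
tcp_rot: [3.075, 0.643, 0.0]
contact_force: [0.4, 0.5, 0.2]
grip_width: 0.0546
grip_force: 0.0
```

Request:
{"fn": "play_rows", "kwargs": {
  "deltas": [
    [[0, 0, 0], 0, 0.6],
    [[0, 0, -0.1], 0, 0.6],
    [[0, 0, -0.4], 0, 0.6],
    [[0, 0, -0.6], 0, 0.6],
    [[0, 0, -0.6], 0, 0.6]
  ]
}}

```text
clock: 6.98
ee_pos: [0.4309, -0.1079, 0.1568]
tcp_rot: [3.073, 0.643, 0.007]
contact_force: [-0.2, -0.7, -0.2]
grip_width: 0.0561
grip_force: 0.0
```

```bash
python3 plan.py 449 96 150 23.6
```

```text
shift [ 0.655 -1.197  0.044] spin 0.0001 | pos [ 430.9 -107.9  156.8] ang 23.6 tilt [ 0.004  0.003 -1.   ] j [-0.35  0.24  1.98  0.    0.92  0.81] t 6.97 grip 0.05605843722767388 0.0 F [-0.2 -0.7 -0.2]
```

Request:
{"fn": "play_rows", "kwargs": {
  "deltas": [
    [[0.2, -0.3, 0], 0, 0.6],
    [[0.4, -0.6, 0], 0, 0.6],
    [[0.66, -0.9, 0], 0, 0.6],
    [[0.66, -1, 0], 0, 0.6],
    [[0.66, -1, 0], 0, 0.6]
  ]
}}

```text
clock: 7.6
ee_pos: [0.4593, 0.0699, 0.1537]
tcp_rot: [-3.074, -0.646, 0.003]
contact_force: [1.1, 0.5, -0.1]
grip_width: 0.0558
grip_force: 0.0
```

Request:
{"fn": "play_rows", "kwargs": {
  "deltas": [
    [[0, -0.2, 0.1], 0, 0.6],
    [[0, -0.2, 0.2], 0, 0.6],
    [[0, -0.2, 0.2], 0, 0.6]
  ]
}}

```text
clock: 7.98
ee_pos: [0.4478, 0.0958, 0.1233]
tcp_rot: [-3.075, -0.642, 0.003]
contact_force: [-0.1, -0.4, 0.1]
grip_width: 0.0555
grip_force: 0.0
```

```bash
python3 plan.py 449 96 22.5 23.6;python3 - <<'E'
from h import *
s=ctrl.get_state();d=optics.snapshot('wrist');cv2.imwrite('pics/w3.png',d['image'][:,:,::-1])
E
```

```text
shift [0.009 0.002 0.672] spin -0.0001 | pos [447.8  95.8 123.3] ang 23.6 tilt [-0.002 -0.    -1.   ] j [ 0.11  0.32  1.97 -0.    0.85  1.27] t 7.97 grip 0.055522070743560706 0.0 F [-0.1 -0.4  0.1]
```

View pics/w3.png

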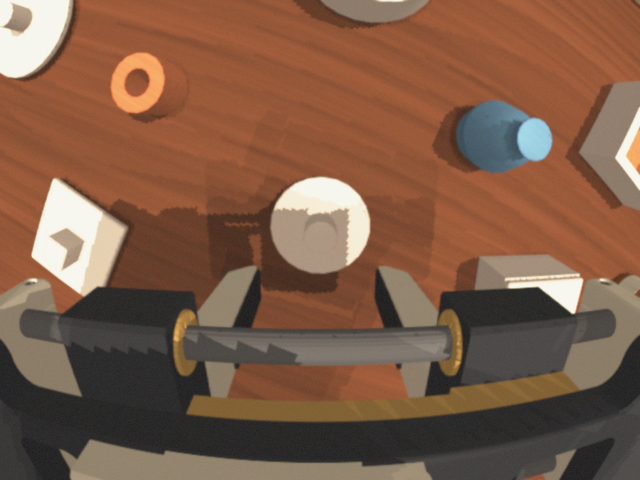

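The small lid is centred at about (320,225) between the fingers. The vase at (500,135) is clear.

Run:
```python
from h import *
s=ctrl.get_state();d=optics.snapshot('wrist')
a=[wray(d,s,p,.018)*1000 for p in((271,226),(370,225),(320,177),(320,273))];print(np.mean(a[:2],0),np.mean(a[2:],0))
```

```text
[451.93715031  94.23106505] [450.99234331  94.25180368]
```

Request:
{"fn": "play_rows", "kwargs": {
  "deltas": [
    [[0.005, 0, 0.2], 0, 0.6],
    [[0.005, 0, 0.45], 0, 0.6],
    [[0.005, 0, 0.6], 0, 0.6],
    [[0.005, 0, 0.67], 0, 0.6],
    [[0.005, 0, 0.67], 0, 0.6]
  ]
}}

```text
clock: 8.7
ee_pos: [0.4492, 0.0971, 0.0239]
tcp_rot: [3.075, 0.642, -0.0]
contact_force: [0.7, 0.2, 0.2]
grip_width: 0.056
grip_force: 0.0
```

Request:
{"fn": "play_rows", "kwargs": {
  "deltas": [
    [[0, 0, 0], 0, 0],
    [[0, 0, 0], 0, 0],
    [[0, 0, 0], 0, 0],
    [[0, 0, 0], 0, 0],
    [[0, 0, 0], 0, 0]
  ],
  "newtons": 30
}}

```text
clock: 9.32
ee_pos: [0.4492, 0.0974, 0.0241]
tcp_rot: [3.075, 0.643, 0.001]
contact_force: [-0.3, -0.8, 5.4]
grip_width: 0.0236
grip_force: 30.0
```

```bash
python3 plan.py 512.3 -424 145 23.6
```

```text
shift [-1.007  3.353 -0.806] spin 0.0001 | pos [449.2  97.4  24.1] ang 23.6 tilt [ 0.001  0.    -1.   ] j [ 0.11  0.51  2.02 -0.    0.61  1.27] t 9.32 grip 0.023638451885666614 30.00121772289276 F [-0.3 -0.8  5.4]
```

Request:
{"fn": "play_rows", "kwargs": {
  "deltas": [
    [[0, 0, -0.1], 0, 0],
    [[0, 0, -0.3], 0, 0],
    [[0, 0, -0.5], 0, 0],
    [[0, 0, -0.7], 0, 0],
    [[0, 0, -0.8], 0, 0]
  ]
}}

```text
clock: 9.95
ee_pos: [0.4494, 0.0975, 0.1457]
tcp_rot: [3.075, 0.643, 0.003]
contact_force: [0.1, 0.3, -1.4]
grip_width: 0.0232
grip_force: 30.0
```

Request:
{"fn": "play_rows", "kwargs": {
  "deltas": [
    [[-0.03, 0.1, 0], 0, 0],
    [[-0.09, 0.3, 0], 0, 0],
    [[-0.15, 0.5, 0], 0, 0],
    [[-0.225, 0.75, 0], 0, 0],
    [[-0.3, 1, 0], 0, 0]
  ]
}}

```text
clock: 10.58
ee_pos: [0.4671, -0.06, 0.1425]
tcp_rot: [-3.074, -0.643, 0.003]
contact_force: [0.3, 0.5, -0.0]
grip_width: 0.0236
grip_force: 30.0
```

Request:
{"fn": "play_rows", "kwargs": {
  "deltas": [
    [[-0.08, 0.25, 0], 0, 0],
    [[-0.15, 0.5, 0], 0, 0],
    [[-0.22, 0.75, 0], 0, 0],
    [[-0.3, 1, 0], 0, 0]
  ]
}}

```text
clock: 11.08
ee_pos: [0.4857, -0.2155, 0.1423]
tcp_rot: [-3.074, -0.642, 0.003]
contact_force: [0.8, 0.5, -1.1]
grip_width: 0.0236
grip_force: 30.0
```

Request:
{"fn": "play_rows", "kwargs": {
  "deltas": [
    [[-0.08, 0.25, 0], 0, 0],
    [[-0.15, 0.5, 0], 0, 0],
    [[-0.22, 0.75, 0], 0, 0],
    [[-0.3, 0.95, 0], 0, 0],
    [[-0.3, 1, 0], 0, 0]
  ]
}}

```text
clock: 11.7
ee_pos: [0.5042, -0.371, 0.1419]
tcp_rot: [-3.074, -0.639, 0.002]
contact_force: [0.3, -0.3, -1.1]
grip_width: 0.0236
grip_force: 30.0
```

Request:
{"fn": "play_rows", "kwargs": {
  "deltas": [
    [[-0.06, 0.2, 0], 0, 0],
    [[-0.11, 0.35, 0], 0, 0],
    [[-0.11, 0.35, 0], 0, 0],
    [[-0.11, 0.35, 0], 0, 0]
  ]
}}

```text
clock: 12.2
ee_pos: [0.5112, -0.4226, 0.143]
tcp_rot: [-3.074, -0.643, 0.001]
contact_force: [-0.2, -0.3, -0.1]
grip_width: 0.0237
grip_force: 30.0
```

```bash
python3 plan.py 511.4 -424.4 66 23.6; python3 -c "
from h import *
cv2.imwrite('pics/w4.png',optics.snapshot('wrist')['image'][:,:,::-1])"
```

```text
shift [-0.003  0.012  0.513] spin 0.0001 | pos [ 511.2 -422.6  143. ] ang 23.6 tilt [-0.    -0.002 -1.   ] j [-0.76  0.63  1.4   0.    1.11  0.4 ] t 12.2 grip 0.023719258483500417 29.999809563159943 F [-0.2 -0.3 -0.1]
```

View pics/w4.png

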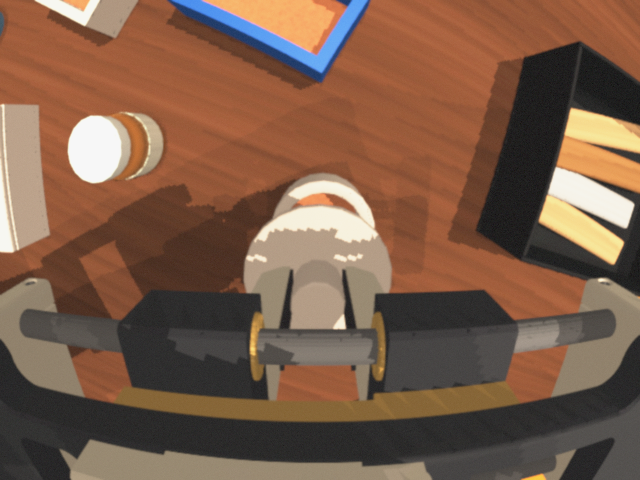

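The small lid is held level, with the pot's rim behind it: top at (323,174), edges at x≈273 and 376. I check the offset with a circle fit.

Run:
```python
from h import *
s=ctrl.get_state();d=optics.snapshot('wrist');m=white(d['image'])
P=[];Q=[]
for u in range(282,368,4):
    v=160+np.argmax(m[160:230,u]>0);P.append(wray(d,s,(u,v),.052)*1000);Q.append((u,v))
P=np.array(P)
# fixed-radius circle fit
from scipy.optimize import least_squares
f=least_squares(lambda c:np.hypot(*(P-c).T)-38,[512,-424],loss='soft_l1');print(Q[::5],f.x,np.abs(f.fun).max())
# lid plate edges (TCP z 143 -> plate top at 143-24+18)
print(wray(d,s,(244,268),.136)*1000,wray(d,s,(391,268),.136)*1000)
```

```text
[(282, np.int64(198)), (302, np.int64(179)), (322, np.int64(174)), (342, np.int64(179)), (362, np.int64(198))] [ 516.57558413 -423.69881469] 2.6899450847684463
[ 501.42877651 -386.92953644] [ 531.37280037 -455.08045469]
```

Request:
{"fn": "play_rows", "kwargs": {
  "deltas": [
    [[0.01, 0.014, 0.15], 0, 0],
    [[0.01, 0.014, 0.3], 0, 0],
    [[0.01, 0.014, 0.4], 0, 0],
    [[0.01, 0.014, 0.46], 0, 0],
    [[0.01, 0.014, 0.5], 0, 0]
  ]
}}

```text
clock: 12.92
ee_pos: [0.5138, -0.425, 0.0684]
tcp_rot: [3.075, 0.643, 0.0]
contact_force: [0.9, -0.7, -0.7]
grip_width: 0.0235
grip_force: 30.0
```

Request:
{"fn": "play_rows", "kwargs": {
  "deltas": [
    [[0, 0, 0.012], 0, 0],
    [[0, 0, 0.012], 0, 0],
    [[0, 0, 0.012], 0, 0]
  ]
}}

```text
clock: 13.3
ee_pos: [0.5139, -0.4252, 0.0675]
tcp_rot: [3.074, 0.643, 0.001]
contact_force: [0.4, -0.1, -0.5]
grip_width: 0.0237
grip_force: 30.0
```

```bash
python3 plan.py 512 -424.4 66 23.6
```

```text
shift [-0.01 -0.01  0.01] spin 0.0001 | pos [ 513.9 -425.2   67.5] ang 23.6 tilt [ 0.     0.001 -1.   ] j [-0.76  0.73  1.43  0.    0.98  0.4 ] t 13.3 grip 0.023654530887680235 29.999817609786987 F [ 0.4 -0.1 -0.5]
```

Lower the last 1.5 mm, release, and rise.

Request:
{"fn": "play_rows", "kwargs": {
  "deltas": [
    [[-0.003, -0.003, 0.01], 0, 0],
    [[-0.003, -0.003, 0.01], 0, 0],
    [[-0.003, -0.003, 0.01], 0, 0]
  ]
}}

```text
clock: 13.68
ee_pos: [0.5135, -0.425, 0.0661]
tcp_rot: [3.074, 0.643, 0.001]
contact_force: [-0.0, 1.2, 5.7]
grip_width: 0.0233
grip_force: 30.0
```

Request:
{"fn": "play_rows", "kwargs": {
  "deltas": [
    [[0, 0, 0], 0, 0.6],
    [[0, 0, 0], 0, 0.6],
    [[0, 0, 0], 0, 0.6],
    [[0, 0, 0], 0, 0.6],
    [[0, 0, 0], 0, 0.6]
  ]
}}

```text
clock: 14.3
ee_pos: [0.5131, -0.4247, 0.0654]
tcp_rot: [-3.075, -0.643, 0.0]
contact_force: [-0.3, 0.3, -0.3]
grip_width: 0.0558
grip_force: 0.0
```

Request:
{"fn": "play_rows", "kwargs": {
  "deltas": [
    [[0, 0, -0.1], 0, 0.6],
    [[0, 0, -0.3], 0, 0.6],
    [[0, 0, -0.6], 0, 0.6],
    [[0, 0, -0.8], 0, 0.6],
    [[0, 0, -0.8], 0, 0.6]
  ]
}}

```text
clock: 14.92
ee_pos: [0.5141, -0.4256, 0.1889]
tcp_rot: [3.071, 0.642, 0.005]
contact_force: [-0.4, -0.7, -0.7]
grip_width: 0.0557
grip_force: 0.0
```

```bash
python3 plan.py 346 294 150 -8.7;  python3 -c "
from h import *
d=optics.snapshot('wrist')['image'];cv2.imwrite('pics/w5.png',d[:,:,::-1])"
```

```text
shift [ 0.896 -4.845  0.237] spin 0.0898 | pos [ 514.1 -425.6  188.9] ang 23.6 tilt [ 0.002  0.005 -1.   ] j [-0.76  0.59  1.35 -0.    1.19  0.4 ] t 14.93 grip 0.055703705513748855 0.0 F [-0.4 -0.7 -0.7]
```

View pics/w5.png

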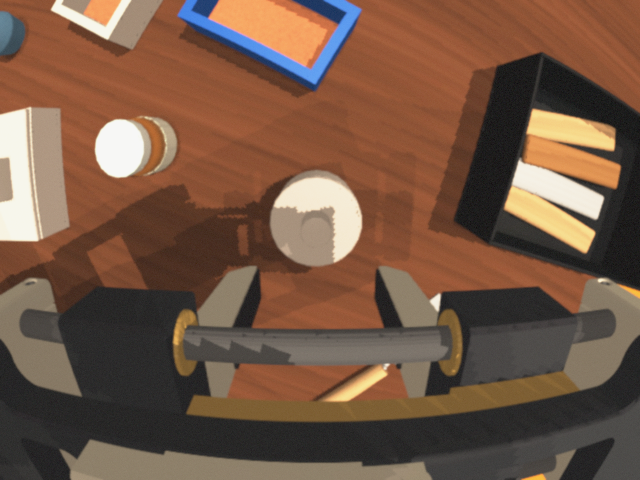

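The small lid sits concentric on its pot at (316,220). Now the square lid, with the tool x axis at 81.3°.

Request:
{"fn": "play_rows", "kwargs": {
  "deltas": [
    [[0.06, -0.33, 0], 0, 0.6],
    [[0.12, -0.66, 0], 0, 0.6],
    [[0.185, -1, 0], 0, 0.6]
  ]
}}

```text
clock: 15.35
ee_pos: [0.4773, -0.2744, 0.184]
tcp_rot: [-3.074, -0.642, 0.002]
contact_force: [0.9, -0.4, 0.1]
grip_width: 0.0557
grip_force: 0.0
```

Request:
{"fn": "play_rows", "kwargs": {
  "deltas": [
    [[0.06, -0.35, 0], 0, 0.6],
    [[0.12, -0.7, 0], 0, 0.6],
    [[0.185, -1, 0], 0, 0.6]
  ]
}}

```text
clock: 15.72
ee_pos: [0.4424, -0.1258, 0.1844]
tcp_rot: [-3.074, -0.643, 0.003]
contact_force: [0.0, 0.3, -0.1]
grip_width: 0.0557
grip_force: 0.0
```

Request:
{"fn": "play_rows", "kwargs": {
  "deltas": [
    [[0.06, -0.35, 0], 0, 0.6],
    [[0.12, -0.7, 0], 0, 0.6],
    [[0.185, -1, 0], 0, 0.6]
  ]
}}

```text
clock: 16.1
ee_pos: [0.4077, 0.0225, 0.1845]
tcp_rot: [-3.074, -0.643, 0.003]
contact_force: [0.8, -0.4, -0.4]
grip_width: 0.0553
grip_force: 0.0
```

Request:
{"fn": "play_rows", "kwargs": {
  "deltas": [
    [[0.06, -0.35, 0], 0, 0.6],
    [[0.12, -0.7, 0], 0, 0.6],
    [[0.185, -1, 0], 0, 0.6]
  ]
}}

```text
clock: 16.48
ee_pos: [0.373, 0.1708, 0.1846]
tcp_rot: [3.075, 0.644, -0.003]
contact_force: [1.1, -0.2, -0.1]
grip_width: 0.0554
grip_force: 0.0
```

Request:
{"fn": "play_rows", "kwargs": {
  "deltas": [
    [[0.06, -0.3, 0.05], -0.03, 0.6],
    [[0.1, -0.6, 0.1], -0.06, 0.6],
    [[0.14, -0.8, 0.15], -0.09, 0.6],
    [[0.15, -0.84, 0.2], -0.12, 0.6],
    [[0.15, -0.84, 0.2], -0.15, 0.6]
  ]
}}

```text
clock: 17.1
ee_pos: [0.3434, 0.2938, 0.1538]
tcp_rot: [-2.445, -1.972, 0.005]
contact_force: [0.4, 1.1, -0.1]
grip_width: 0.0558
grip_force: 0.0
```

```bash
python3 plan.py 347 293.5 125 81.3
```

```text
shift [0.004 0.025 0.192] spin -0.0098 | pos [343.4 293.8 153.8] ang 77.8 tilt [-0.002 -0.002 -1.   ] j [0.6  0.26 1.96 0.   0.92 0.82] t 17.1 grip 0.05581813454986445 0.0 F [ 0.4  1.1 -0.1]
```

Request:
{"fn": "play_rows", "kwargs": {
  "deltas": [
    [[0.004, 0.022, 0.1], -0.0098, 0.6],
    [[0.004, 0.022, 0.19], -0.0098, 0.6],
    [[0.004, 0.022, 0.19], -0.0098, 0.6],
    [[0.004, 0.022, 0.19], -0.0098, 0.6]
  ]
}}

```text
clock: 17.6
ee_pos: [0.3479, 0.2937, 0.127]
tcp_rot: [-2.392, -2.036, 0.0]
contact_force: [-0.1, 0.1, 0.4]
grip_width: 0.0557
grip_force: 0.0
```

```bash
python3 plan.py 347 293.5 23.5 81.3;python3 - <<'E'
from h import *
s=ctrl.get_state();d=optics.snapshot('wrist');cv2.imwrite('pics/w6.png',d['image'][:,:,::-1])
E
```

```text
shift [-0.002 -0.005  0.69 ] spin -0.0013 | pos [347.9 293.7 127. ] ang 80.8 tilt [-0. -0. -1.] j [ 0.6   0.31  1.98 -0.    0.86  0.76] t 17.6 grip 0.05569166993683621 0.0 F [-0.1  0.1  0.4]
```

View pics/w6.png

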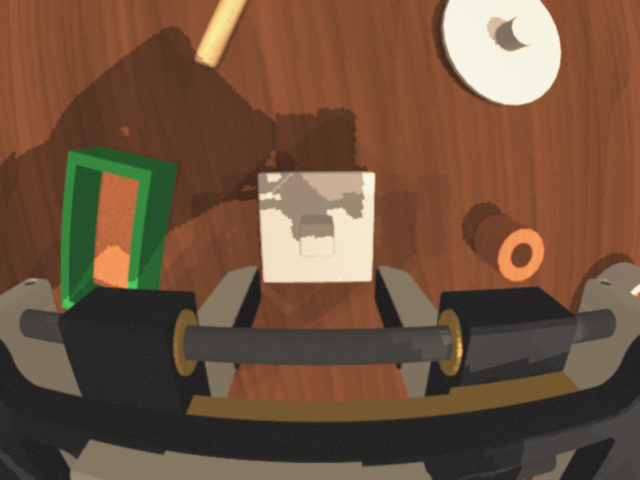

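The square lid is aligned, with corners at (258,173), (375,172), (373,282) and (263,283). The green decoy at (120,230) is clear.

Run:
```python
from h import *
s=ctrl.get_state();d=optics.snapshot('wrist')
P=np.array([wray(d,s,p,.018)*1000 for p in((258,173),(375,172),(373,282),(263,283))]);print(P.mean(0))
e=P[0]+P[1]-P[2]-P[3];print(np.degrees(np.arctan2(e[1],e[0])),np.hypot(*e)/2)
```

```text
[348.27501338 291.71743888]
81.63537596540526 88.56469703454536
```

Request:
{"fn": "play_rows", "kwargs": {
  "deltas": [
    [[0, -0.003, 0.2], -0.0013, 0.6],
    [[0, -0.003, 0.45], -0.0013, 0.6],
    [[0, -0.003, 0.62], -0.0013, 0.6],
    [[0, -0.003, 0.69], -0.0013, 0.6],
    [[0, -0.003, 0.69], -0.0013, 0.6]
  ]
}}

```text
clock: 18.32
ee_pos: [0.3475, 0.2938, 0.0236]
tcp_rot: [-2.383, -2.047, 0.0]
contact_force: [1.3, 0.2, 0.2]
grip_width: 0.0557
grip_force: 0.0
```

Request:
{"fn": "play_rows", "kwargs": {
  "deltas": [
    [[0, 0, 0], 0, 0],
    [[0, 0, 0], 0, 0],
    [[0, 0, 0], 0, 0],
    [[0, 0, 0], 0, 0],
    [[0, 0, 0], 0, 0]
  ]
}}

```text
clock: 18.95
ee_pos: [0.3476, 0.2939, 0.0238]
tcp_rot: [2.383, 2.047, 0.001]
contact_force: [-1.2, -0.8, 5.5]
grip_width: 0.0239
grip_force: 30.0
```

```bash
python3 plan.py 643 -147 145 80.7
```

```text
shift [-2.609  2.39  -0.808] spin 0.0018 | pos [347.6 293.9  23.8] ang 81.3 tilt [ 0.  0. -1.] j [ 0.6   0.51  2.03 -0.    0.61  0.75] t 18.95 grip 0.02391202928472149 30.00123292207718 F [-1.2 -0.8  5.5]
```

Request:
{"fn": "play_rows", "kwargs": {
  "deltas": [
    [[0, 0, -0.1], 0, 0],
    [[0, 0, -0.3], 0, 0],
    [[0, 0, -0.5], 0, 0],
    [[0, 0, -0.75], 0, 0],
    [[0, 0, -0.85], 0, 0]
  ]
}}

```text
clock: 19.58
ee_pos: [0.3479, 0.2941, 0.1532]
tcp_rot: [2.383, 2.047, 0.005]
contact_force: [-0.2, -1.0, -2.4]
grip_width: 0.0237
grip_force: 30.0
```

Request:
{"fn": "play_rows", "kwargs": {
  "deltas": [
    [[-0.1, 0.09, 0], 0, 0],
    [[-0.25, 0.23, 0], 0, 0],
    [[-0.45, 0.41, 0], 0, 0],
    [[-0.7, 0.64, 0], 0, 0],
    [[-0.95, 0.87, 0], 0, 0]
  ]
}}

```text
clock: 20.2
ee_pos: [0.4553, 0.1318, 0.1506]
tcp_rot: [-2.382, -2.047, 0.001]
contact_force: [0.9, 1.3, -2.0]
grip_width: 0.0238
grip_force: 30.0
```

Request:
{"fn": "play_rows", "kwargs": {
  "deltas": [
    [[-0.25, 0.23, 0], 0, 0],
    [[-0.5, 0.46, 0], 0, 0],
    [[-0.72, 0.66, 0], 0, 0],
    [[-0.95, 0.87, 0], 0, 0]
  ]
}}

```text
clock: 20.7
ee_pos: [0.5627, -0.0286, 0.1503]
tcp_rot: [-2.382, -2.046, 0.001]
contact_force: [0.9, 0.5, -2.0]
grip_width: 0.0236
grip_force: 30.0
```

Request:
{"fn": "play_rows", "kwargs": {
  "deltas": [
    [[-0.2, 0.2, 0], 0, 0],
    [[-0.4, 0.37, 0], 0, 0],
    [[-0.6, 0.55, 0], 0, 0],
    [[-0.7, 0.65, 0], 0.0018, 0],
    [[-0.7, 0.65, 0], 0.0018, 0]
  ]
}}

```text
clock: 21.32
ee_pos: [0.6429, -0.1466, 0.1498]
tcp_rot: [-2.395, -2.031, 0.001]
contact_force: [1.2, 0.1, -2.0]
grip_width: 0.0237
grip_force: 30.0
```

Request:
{"fn": "play_rows", "kwargs": {
  "deltas": [
    [[0, 0, 0], 0, 0],
    [[0, 0, 0], 0, 0]
  ]
}}

```text
clock: 21.58
ee_pos: [0.6427, -0.1449, 0.151]
tcp_rot: [-2.393, -2.035, 0.0]
contact_force: [-0.4, 0.3, -2.3]
grip_width: 0.0237
grip_force: 30.0
```

```bash
python3 plan.py 643 -146 66 80.7; python3 -c "
from h import *
cv2.imwrite('pics/w7.png',optics.snapshot('wrist')['image'][:,:,::-1])"
```

```text
shift [-0.007  0.004  0.566] spin 0.0001 | pos [ 642.7 -144.9  151. ] ang 80.7 tilt [ 0. -0. -1.] j [-0.29  0.62  1.41  0.    1.12 -0.13] t 21.57 grip 0.023695638283504728 29.99958336353302 F [-0.4  0.3 -2.3]
```

View pics/w7.png

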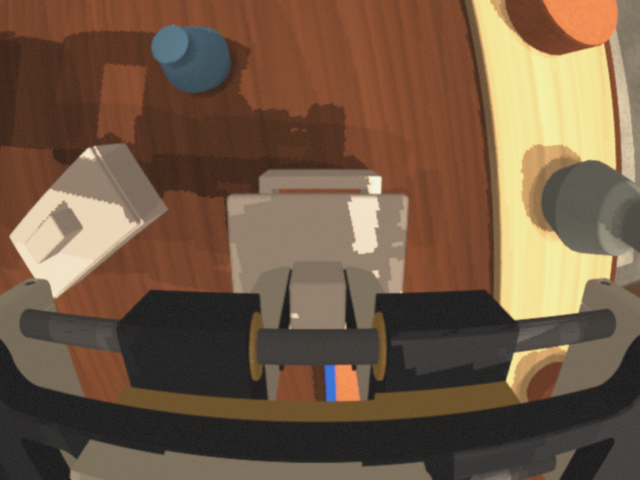

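The square lid is level and aligned over its pot, whose far rim edge runs (260-381,171). I check the offset numerically.

Run:
```python
from h import *
s=ctrl.get_state();d=optics.snapshot('wrist')
for p,z in(((260,172),.052),((381,171),.052),((228,196),.151-.0238+.018),((408,196),.151-.0238+.018)): print(wray(d,s,p,z)*1000)
```

```text
[609.58093501 -95.35824922]
[ 695.96617916 -108.56054165]
[607.79687556 -96.87899602]
[ 693.00868246 -110.70380721]
```

Request:
{"fn": "play_rows", "kwargs": {
  "deltas": [
    [[0.004, 0.01, 0.15], 0, 0],
    [[0.004, 0.01, 0.32], 0, 0],
    [[0.004, 0.01, 0.45], 0, 0],
    [[0.004, 0.01, 0.52], 0, 0],
    [[0.004, 0.01, 0.555], 0, 0]
  ]
}}

```text
clock: 22.3
ee_pos: [0.6448, -0.1454, 0.0675]
tcp_rot: [2.394, 2.034, 0.0]
contact_force: [0.2, 0.7, -0.8]
grip_width: 0.0239
grip_force: 30.0
```

Request:
{"fn": "play_rows", "kwargs": {
  "deltas": [
    [[0, 0, 0.008], 0, 0],
    [[0, 0, 0.012], 0, 0],
    [[0, 0, 0.012], 0, 0]
  ]
}}

```text
clock: 22.68
ee_pos: [0.6449, -0.1455, 0.0664]
tcp_rot: [2.394, 2.033, 0.001]
contact_force: [-0.7, 0.0, -1.9]
grip_width: 0.0239
grip_force: 30.0
```

```bash
python3 plan.py 643 -146 65.6 80.7
```

```text
shift [-0.005 -0.012  0.005] spin -0.0 | pos [ 644.9 -145.5   66.4] ang 80.7 tilt [-0.     0.001 -1.   ] j [-0.29  0.72  1.45  0.    0.97 -0.13] t 22.68 grip 0.02388752949837249 29.99958246946335 F [-0.7  0.  -1.9]
```

Request:
{"fn": "play_rows", "kwargs": {
  "deltas": [
    [[0, 0, 0.006], 0, 0],
    [[0, 0, 0.006], 0, 0]
  ]
}}

```text
clock: 22.92
ee_pos: [0.6449, -0.1455, 0.0658]
tcp_rot: [2.394, 2.033, 0.001]
contact_force: [-2.5, 0.9, 5.7]
grip_width: 0.0239
grip_force: 30.0
```

Request:
{"fn": "play_rows", "kwargs": {
  "deltas": [
    [[0, 0, 0], 0, 0.6],
    [[0, 0, 0], 0, 0.6],
    [[0, 0, 0], 0, 0.6],
    [[0, 0, 0], 0, 0.6],
    [[0, 0, 0], 0, 0.6]
  ]
}}

```text
clock: 23.55
ee_pos: [0.6447, -0.1454, 0.065]
tcp_rot: [-2.394, -2.034, 0.0]
contact_force: [-0.1, 1.1, -0.1]
grip_width: 0.0555
grip_force: 0.0
```

Request:
{"fn": "play_rows", "kwargs": {
  "deltas": [
    [[0, 0, -0.1], 0, 0.6],
    [[0, 0, -0.3], 0, 0.6],
    [[0, 0, -0.6], 0, 0.6],
    [[0, 0, -0.8], 0, 0.6],
    [[0, 0, -0.8], 0, 0.6]
  ]
}}

```text
clock: 24.18
ee_pos: [0.6459, -0.1457, 0.1886]
tcp_rot: [2.391, 2.031, 0.005]
contact_force: [0.5, -0.2, 0.4]
grip_width: 0.056
grip_force: 0.0
```

Request:
{"fn": "play_rows", "kwargs": {
  "deltas": [
    [[0.3, -0.12, 0], 0, 0.6],
    [[0.6, -0.24, 0], 0, 0.6],
    [[0.9, -0.35, 0], 0, 0.6],
    [[1, -0.4, 0], 0, 0.6]
  ]
}}

```text
clock: 24.68
ee_pos: [0.6088, 0.0144, 0.1844]
tcp_rot: [-2.392, -2.036, 0.001]
contact_force: [0.9, -0.0, -0.8]
grip_width: 0.0554
grip_force: 0.0
```

Request:
{"fn": "play_rows", "kwargs": {
  "deltas": [
    [[0.35, -0.14, 0], 0, 0.6],
    [[0.7, -0.27, 0], 0, 0.6],
    [[1, -0.4, 0], 0, 0.6]
  ]
}}

```text
clock: 25.05
ee_pos: [0.5744, 0.171, 0.1845]
tcp_rot: [-2.395, -2.033, 0.001]
contact_force: [0.1, -0.5, -0.2]
grip_width: 0.0556
grip_force: 0.0
```

Request:
{"fn": "play_rows", "kwargs": {
  "deltas": [
    [[0.35, -0.14, 0], 0, 0.6],
    [[0.7, -0.27, 0], 0, 0.6],
    [[1, -0.4, 0], 0, 0.6]
  ]
}}

```text
clock: 25.42
ee_pos: [0.5396, 0.3289, 0.1845]
tcp_rot: [2.395, 2.033, -0.001]
contact_force: [-0.5, -0.6, 0.6]
grip_width: 0.0559
grip_force: 0.0
```

Request:
{"fn": "play_rows", "kwargs": {
  "deltas": [
    [[0.3, -0.1, 0.1], 0, 0.6],
    [[0.6, -0.2, 0.2], 0, 0.6],
    [[0.62, -0.22, 0.3], 0, 0.6],
    [[0.62, -0.22, 0.3], 0, 0.6]
  ]
}}

```text
clock: 25.92
ee_pos: [0.522, 0.4237, 0.1383]
tcp_rot: [2.394, 2.034, -0.005]
contact_force: [0.5, -0.4, 0.2]
grip_width: 0.0558
grip_force: 0.0
```

```bash
python3 plan.py 524 426 23.5 80.7;python3 - <<'E'
from h import *
s=ctrl.get_state();d=optics.snapshot('wrist');cv2.imwrite('pics/w8.png',d['image'][:,:,::-1])
E
```

```text
shift [0.019 0.012 0.765] spin -0.0 | pos [522.  423.7 138.3] ang 80.7 tilt [-0.002 -0.002 -1.   ] j [ 0.61  0.65  1.37 -0.    1.12  0.78] t 25.93 grip 0.05582938164240863 0.0 F [ 0.5 -0.4  0.2]
```

View pics/w8.png

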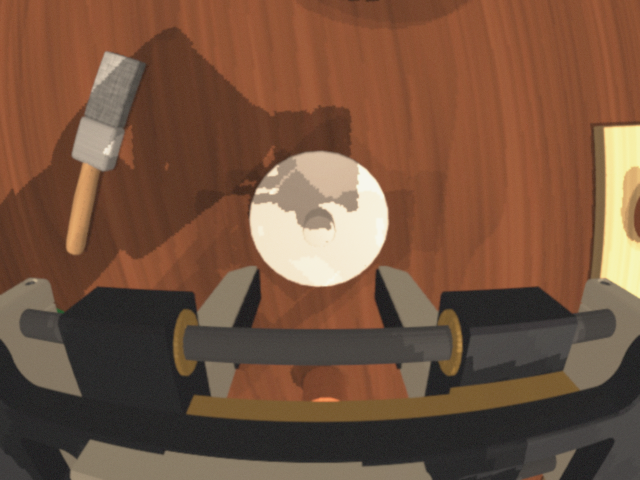

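The large lid spans x 249–388 and y 151–287, with the knob between the fingers.

Run:
```python
from h import *
s=ctrl.get_state();d=optics.snapshot('wrist')
a=[wray(d,s,p,.018)*1000 for p in((249,220),(388,220),(319,151),(319,287))];print(np.mean(a[:2],0),np.mean(a[2:],0),s['ee_pos'])
```

```text
[524.58940197 425.96453022] [524.68700409 424.2011698 ] [0.52264724 0.42361243 0.13945982]
```

Request:
{"fn": "play_rows", "kwargs": {
  "deltas": [
    [[0.012, 0.01, 0.25], 0, 0.6],
    [[0.012, 0.01, 0.5], 0, 0.6],
    [[0.012, 0.01, 0.69], 0, 0.6],
    [[0.012, 0.01, 0.765], 0, 0.6],
    [[0.012, 0.01, 0.765], 0, 0.6]
  ]
}}

```text
clock: 26.65
ee_pos: [0.5247, 0.426, 0.0258]
tcp_rot: [2.395, 2.033, 0.0]
contact_force: [-0.9, 0.1, 0.3]
grip_width: 0.0558
grip_force: 0.0
```

Request:
{"fn": "play_rows", "kwargs": {
  "deltas": [
    [[0, 0, 0], 0, 0],
    [[0, 0, 0], 0, 0],
    [[0, 0, 0], 0, 0],
    [[0, 0, 0], 0, 0],
    [[0, 0, 0], 0, 0]
  ]
}}

```text
clock: 27.28
ee_pos: [0.5242, 0.4266, 0.0256]
tcp_rot: [-2.394, -2.034, -0.0]
contact_force: [-1.7, -0.8, 3.8]
grip_width: 0.0234
grip_force: 30.0
```

```bash
python3 plan.py 662.5 144 145 80.7
```

```text
shift [-1.71   1.215 -0.796] spin -0.0 | pos [524.2 426.6  25.6] ang 80.7 tilt [ 0.  0. -1.] j [0.61 0.8  1.42 0.   0.93 0.78] t 27.27 grip 0.023387452185267398 30.000828802585602 F [-1.7 -0.8  3.8]
```

Request:
{"fn": "play_rows", "kwargs": {
  "deltas": [
    [[0, 0, -0.1], 0, 0],
    [[0, 0, -0.3], 0, 0],
    [[0, 0, -0.5], 0, 0],
    [[0, 0, -0.75], 0, 0],
    [[0, 0, -0.85], 0, 0]
  ]
}}

```text
clock: 27.9
ee_pos: [0.5248, 0.4269, 0.1555]
tcp_rot: [2.394, 2.034, 0.005]
contact_force: [0.7, -0.0, -2.4]
grip_width: 0.0235
grip_force: 30.0
```

Request:
{"fn": "play_rows", "kwargs": {
  "deltas": [
    [[-0.1, 0.07, 0], 0, 0],
    [[-0.25, 0.18, 0], 0, 0],
    [[-0.45, 0.32, 0], 0, 0],
    [[-0.7, 0.5, 0], 0, 0],
    [[-0.95, 0.68, 0], 0, 0]
  ]
}}

```text
clock: 28.52
ee_pos: [0.6017, 0.2666, 0.1508]
tcp_rot: [-2.394, -2.033, 0.004]
contact_force: [0.7, -0.1, -3.1]
grip_width: 0.023
grip_force: 30.0
```

Request:
{"fn": "play_rows", "kwargs": {
  "deltas": [
    [[-0.25, 0.18, 0], 0, 0],
    [[-0.5, 0.36, 0], 0, 0],
    [[-0.7, 0.48, 0], 0, 0],
    [[-0.755, 0.535, 0], 0, 0],
    [[-0.755, 0.535, 0], 0, 0]
  ]
}}

```text
clock: 29.15
ee_pos: [0.6623, 0.1438, 0.1515]
tcp_rot: [-2.395, -2.032, 0.002]
contact_force: [-0.3, 0.3, -2.3]
grip_width: 0.0236
grip_force: 30.0
```

Request:
{"fn": "play_rows", "kwargs": {
  "deltas": [
    [[0, 0, 0], 0, 0],
    [[0, 0, 0], 0, 0]
  ]
}}

```text
clock: 29.4
ee_pos: [0.6622, 0.1455, 0.1527]
tcp_rot: [-2.393, -2.035, 0.0]
contact_force: [-0.1, 0.4, -1.9]
grip_width: 0.0235
grip_force: 30.0
```

```bash
python3 plan.py 662.5 145 67.6 80.7; python3 -c "
from h import *
cv2.imwrite('pics/w9.png',optics.snapshot('wrist')['image'][:,:,::-1])
from scipy.optimize import least_squares
s=ctrl.get_state();d=optics.snapshot('wrist');m=white(d['image'])
for u in range(230,411,20): print(u,np.flatnonzero(np.diff(m[130:260,u].astype(int)))[:6]+130)"
```

```text
shift [-0.003  0.003  0.567] spin 0.0002 | pos [662.2 145.5 152.7] ang 80.8 tilt [ 0. -0. -1.] j [0.15 0.65 1.35 0.   1.15 0.31] t 29.4 grip 0.023493194676019104 29.999313354492188 F [-0.1  0.4 -1.9]
230 [210]
250 [190]
270 [176]
290 [161]
310 [154]
330 [155]
350 [162]
370 [177]
390 [195]
410 [219]
```

View pics/w9.png

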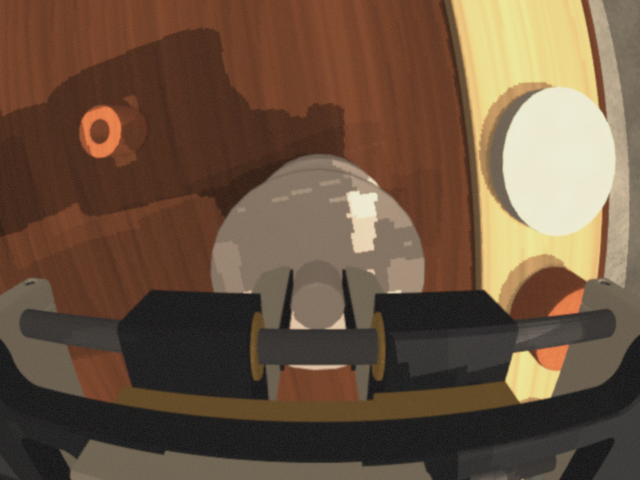

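The large lid is level, and the pot's rim peeks out evenly behind it with its top at (320,154). Lowering.

Request:
{"fn": "play_rows", "kwargs": {
  "deltas": [
    [[0.004, 0.009, 0.15], 0, 0],
    [[0.004, 0.009, 0.32], 0, 0],
    [[0.004, 0.009, 0.45], 0, 0],
    [[0.004, 0.009, 0.52], 0, 0],
    [[0.004, 0.009, 0.555], 0, 0]
  ]
}}

```text
clock: 30.12
ee_pos: [0.6641, 0.145, 0.0693]
tcp_rot: [-2.394, -2.034, 0.0]
contact_force: [0.1, -1.1, -2.1]
grip_width: 0.0236
grip_force: 30.0
```

Request:
{"fn": "play_rows", "kwargs": {
  "deltas": [
    [[0, 0, 0.008], 0, 0],
    [[0, 0, 0.014], 0, 0],
    [[0, 0, 0.014], 0, 0]
  ]
}}

```text
clock: 30.5
ee_pos: [0.6643, 0.145, 0.0679]
tcp_rot: [2.394, 2.033, 0.001]
contact_force: [0.1, -0.8, -2.7]
grip_width: 0.0232
grip_force: 30.0
```

```bash
python3 plan.py 662.5 145 67.6 80.7
```

```text
shift [-0.002 -0.012  0.002] spin -0.0 | pos [664.3 145.   67.9] ang 80.7 tilt [ 0.     0.001 -1.   ] j [0.15 0.75 1.39 0.   1.   0.31] t 30.5 grip 0.023202792121949492 29.99929279088974 F [ 0.1 -0.8 -2.7]
```

Request:
{"fn": "play_rows", "kwargs": {
  "deltas": [
    [[0, 0, 0.005], 0, 0],
    [[0, 0, 0.006], 0, 0]
  ]
}}

```text
clock: 30.75
ee_pos: [0.6643, 0.145, 0.0676]
tcp_rot: [2.394, 2.033, 0.001]
contact_force: [-2.6, -0.8, 7.0]
grip_width: 0.0229
grip_force: 30.0
```

Request:
{"fn": "play_rows", "kwargs": {
  "deltas": [
    [[0, 0, 0], 0, 0.6],
    [[0, 0, 0], 0, 0.6],
    [[0, 0, 0], 0, 0.6],
    [[0, 0, 0], 0, 0.6],
    [[0, 0, 0], 0, 0.6]
  ]
}}

```text
clock: 31.38
ee_pos: [0.664, 0.145, 0.0665]
tcp_rot: [-2.394, -2.034, -0.0]
contact_force: [0.1, -0.7, -0.9]
grip_width: 0.0559
grip_force: 0.0
```

Request:
{"fn": "play_rows", "kwargs": {
  "deltas": [
    [[0, 0, -0.1], 0, 0.6],
    [[0, 0, -0.3], 0, 0.6],
    [[0, 0, -0.6], 0, 0.6],
    [[0, 0, -0.9], 0, 0.6],
    [[0, 0, -0.9], 0, 0.6]
  ]
}}

```text
clock: 32.0
ee_pos: [0.6657, 0.1453, 0.2068]
tcp_rot: [2.391, 2.031, 0.01]
contact_force: [-0.8, 0.7, -1.0]
grip_width: 0.0555
grip_force: 0.0
```

Request:
{"fn": "play_rows", "kwargs": {
  "deltas": [
    [[0.2, -0.3, 0], 0, 0.6],
    [[0.4, -0.6, 0], 0, 0.6],
    [[0.6, -0.9, 0], 0, 0.6],
    [[0.8, -1, 0], 0, 0.6]
  ]
}}

```text
clock: 32.5
ee_pos: [0.5332, 0.2887, 0.2016]
tcp_rot: [-2.393, -2.035, 0.002]
contact_force: [0.6, -0.9, -0.1]
grip_width: 0.0557
grip_force: 0.0
```

Request:
{"fn": "play_rows", "kwargs": {
  "deltas": [
    [[0.2, -0.3, 0], 0, 0.6],
    [[0.4, -0.6, 0], 0, 0.6],
    [[0.6, -0.9, 0], 0, 0.6],
    [[0.7, -1, 0], 0, 0.6],
    [[0.7, -1, 0], 0, 0.6]
  ]
}}

```text
clock: 33.12
ee_pos: [0.404, 0.4161, 0.2014]
tcp_rot: [2.392, 2.036, -0.0]
contact_force: [0.1, -0.2, -1.2]
grip_width: 0.056
grip_force: 0.0
```

Run:
```python
from h import *
d=optics.snapshot('top');e=optics.snapshot('side');im=d['image']
c=cv2.resize(im[110:290,230:530],(800,480))[:,:,::-1];f=cv2.resize(e['image'][140:290,180:370],(800,632))[:,:,::-1][:600]
cv2.imwrite('pics/t2.png',np.vstack([cv2.resize(c,(500,300)),cv2.resize(f,(500,300))]))
cs,_=cv2.findContours(white(im),cv2.RETR_EXTERNAL,2)
G=dict(pot_large=(662.5,144),pot_square=(643,-147),pot_small=(512.3,-424),pot_long=(429.5,-107))
for n in G:
    s=SEEDS[n]
    best=[k for k in cs if cv2.contourArea(k)>60 and np.hypot(*(np.array(cv2.boundingRect(k)[:2])+np.array(cv2.boundingRect(k)[2:])/2-s))<15]
    if not best: print(n,'none');continue
    w=np.vstack(best);P=np.array([ray(d,p,.06)*1000 for p in cv2.convexHull(w)[:,0]],np.float32);r=cv2.minAreaRect(P);print(n,np.round(r[0],1),np.round(r[1],1),r[2],G[n])
```

```text
pot_large [658.8 144.5] [111.4 118.3] 89.40673065185547 (662.5, 144)
pot_square [ 639. -145.] [91.6 99.9] 80.59130096435547 (643, -147)
pot_small [ 508.  -418.8] [75.3 87.9] 43.892852783203125 (512.3, -424)
pot_long [ 428.  -106.1] [140.1  80.9] 23.689014434814453 (429.5, -107)
```

View pics/t2.png

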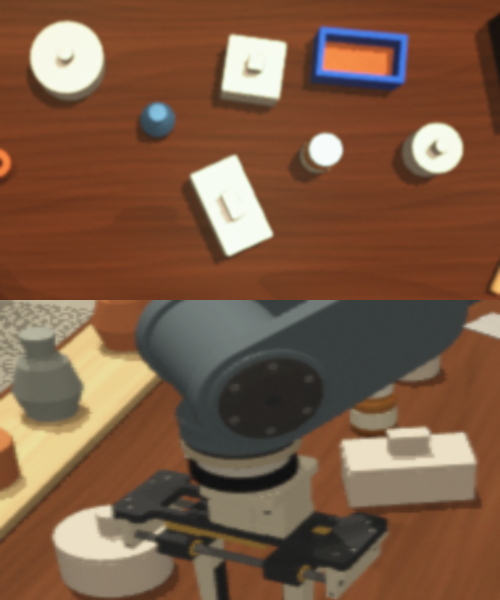

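The composite shows all four lids flush and aligned on their pots: large (67,57), square (254,68), small (435,150) and long (231,205). The vase and jar have not moved and the gripper is clear.

```bash
python3 -c "
from plant import ticket
print(ticket.sign_off())"
```

```text
the job is handed in; nothing more can be done
None
```

I put all four lids on their matching pots and handed the job in at about 33 s. The last top view showed every lid flush and aligned and the vase and jar standing, but the hand-in returned no verdict.

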